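Zero the kitchen scale under the cup

ROBOT

A 7-joint arm with a two-finger parallel gripper is mounted at the origin on a cart in front of the work surface, level with it; the furniture and walls round the work are solid. World frame = base frame: x ahead of the robot, y to its left, z up, the work surface at z = 0. Lengths are in mm, angles in rad, forces in N, time in s.
With the tool pointing down it reaches from about 425 to 875 mm from the base axis. Payload 8.4 kg.
Tool frame: the origin (TCP) lies at the very end of the fingers, on their centre line; the grasp point (between the pads) lies 19 mm behind it (ctrl.grasp_offset is the distance from the TCP to the grasp point, in mm); z points along the fingers, y is the line along which they close (so a half turn about z gives the same grasp; the last joint's range is limited). The gripper opens to 85 mm and grips with 20 to 120 N. Pads are 22 mm wide; open, the fingers measure 114 mm over their backs; the gripper's body (76 mm by 85 mm) begins 54 mm behind the grasp point. The pads swing forward as they close: fully open they stand 13 mm farther back than shut.
Start: joints at [1.015, 0.333, 0.04, 1.465, -0.013, 1.343, -0.059], TCP at [286.675, -583.336, 231.308] pointing down, gripper open.
Joint ranges: [-2.58, 2.58], [-0.38, 2.09], [-1.3, 1.39], [0.25, 2.4], [-1.5, 4.64], [0.08, 2.09], [-2.65, 2.65]. Speed limits (rad/s): [2.22, 2.22, 2.79, 2.79, 3.14, 3.14, 3.14].

INTERFACE

Orientations are given as a unit quaternion [w, x, y, z].
In Python, from rig import ctrl, eyes, order gives the robot as it stands.
- The arm moves only by the tool send_rows, never from a script. Its argument "deltas" is a list of rows, each a list of 5 numbers: the closure, from 0 (fully open) to 1 (shut), then the shift along the tool's x, y, z in cm, then the turn about the tool's z in degrees. A call has 1 to 10 rows; each row is the pose to reach, as a shift and turn from the pose commanded when the call began, along the tool's axes at that moment; what a row does not reach only later rows make up. A row lasts 1/8 s, in which the tool goes at most 62.5 mm and 10.7 degrees, less where a joint would pass 70% of its speed; a pose out of reach is approached as far as the arm can. A call with a gripper value outside its range is refused whole. The fingers move at their own pace and stop on an object; "squeeze" is the grip in N (left out, the last holds). Time passes only in rows, so rows that repeat a pose let the fingers close. It gives the time, the measured TCP pose, the force, the opening and the grip force at its end, in the units of the state.
- ctrl.state(): the state, without advancing time (a new reading comes with each control period).
- eyes.grab_frame(name): name is "scene" or "top"; returns a dict with "pixels" (480x640x3 uint8, red, green, blue), "intrinsics" (3x3 intrinsics, pixels), "rvec" (rotation vector, rad) and "tvec" (3), from world to camera coordinates, as OpenCV has them. Camera axes: x right, y down, z forward; pixel columns grow to the right and rows downward; lengths in mm; the calibration is good to about 2 mm. A picture is of the moment at which its call begins. There is no depth.
- order.job_done(): hands the job in; it is judged then, once.
The state is a dict: "time": time; "joints": joint angles; "dq": joint speeds; "joint_torque": joint torques, N m; "ee_pos": TCP position; "tool_rot": TCP orientation; "wrist_force": force on the tool from outside, world axes, zero at the start; "torque": the same for the moment, N m; "gripper_width": finger opening in mm; "grasp_force": force on a finger pad.
Only numpy, scipy, OpenCV 4.12 (cv2) and the standard library are available. Lean on these libraries where they do the work, as an engineer would, in place of code of your own. Each camera call takes 0.05 s, during which the arm holds its last target. There are 200 camera calls.

TASK

Get the kitchen scale ready to weigh into the espresso cup that stands on it: with the fingertips, first press the raised near end of the power rocker down until the rocker has tipped right over, then push the round unit key fully down (it stays down), then press the long bar-shaped zero key fully down for a moment and let it come up again. Never press the square key, and do not press any key before its turn. Only touch the controls: leave the cup and the small things around the scale standing where they are, lift nothing, and finish with the hand clear.

Things in the scene. Friction and masses are not known exactly. Their poses are not given: they have to be found in the camera images.
- scale: Grey kitchen scale fixed to the worktop, 240 mm deep (x), 250 wide (y), body top at 40 mm. Origin: centre of underside, z up, -x the front. Rear: steel platform 130 x 220 mm, top at 52 mm, centre x = +46 mm. On the line x = -70 mm four black controls (rocker, round, bar, square key) stand at y = +87, +29, -29, -87 mm; which stands where changes, so tell them by shape.
- power_base: Frame of the power rocker, 58 x 42 x 2 mm. Fixed on the scale; origin at the centre of its underside, 40 mm above the worktop; axes as the scale's. The rocker on it is a black concave paddle, 52 mm long along the scale's x and 34 mm wide, pivoted at its middle, 6 mm above this origin.
- power (a joint): Tilt of the power rocker in rad: 0 = off (the half near the robot's side, -x, slopes up by 0.26 rad so that its end is raised 7 mm, the far half is level), 0.26 = on (near half pushed down level, far half raised). It stays where it is left; about 2 N at the near end moves it.
- power_press (a point): Point on the top face of the rocker's near half, 20 mm from the pivot: push straight down here. It moves with the rocker: 51 mm above the worktop when off, 46 mm when on.
- unit_key_base: Round bezel of the unit key, 35 mm across, 2 mm thick. Fixed on the scale; origin at the centre of its underside, 40 mm above the worktop; axes as the scale's. 
- unit_key (a joint): Travel of the round unit key in m: 0 = up, 0.005 = fully down. A latching key: it stays where it is pushed; about 2.5 N moves it.
- unit_key_top (a point): Centre of the flat top of the round black key (28 mm across); it moves with the key: 50 mm above the worktop when up, 45 mm when down.
- zero_key_base: Bezel of the zero key, 52 x 19 x 2 mm. Fixed on the scale; origin at the centre of its underside, 40 mm above the worktop; axes as the scale's. 
- zero_key (a joint): Travel of the long bar-shaped zero key in m: 0 = up, 0.005 = fully down. Sprung: it starts to move at 1.5 N, is fully down at 4.5 N and comes up again when let go.
- zero_key_top (a point): Centre of the flat top of the black bar key (46 mm along the scale's x, 13 mm wide); 50 mm above the worktop when up, 45 mm when down.
- clear_key (a joint): Travel of the square key in m, 0 = up, 0.005 = down; sprung like the zero key. It must not be pressed.
- clear_key_top (a point): Centre of the flat top of the square black key (26 x 26 mm), 50 mm above the worktop.
- espresso_cup: Small green and white cup with a handle, 64 mm across (89 mm with handle), 48 mm tall, loose on the steel platform; its top is 100 mm above the worktop. Origin at the centre of its underside, z up. To be left alone.
- kitchen_timer: Small clockwork kitchen timer with a round dial, 58 x 75 x 72 mm tall, loose on the worktop to the left of the scale; origin under its centre. Bystander.
- garlic: Garlic bulb, 50 mm across, 51 mm tall, loose on the worktop to the right of the scale; origin under its centre. Bystander.
- teaspoon: Steel teaspoon, 132 mm long, 9 mm tall, lying on the worktop in front of the scale; origin under its centre. Bystander.
- tea_glass: Small clear glass, 49 mm across, 62 mm tall, loose on the worktop to the rear left of the scale; origin under its centre. Bystander.

How it is judged:
By the outcome, as a careful person would: the job done as asked, in the order asked, and still so for the second after the job is handed in, with the robot touching nothing.
It also fails if it takes over 45 s, if anything falls off the work surface, if the arm or the gripper's body presses on something with over 40 N, if the wrist force passes 120 N, or if a joint passes its speed limit or range.

## Working session

There is one attempt and no reset: what is moved stays moved. The work goes in short steps, Python scripts to look and compute and a tool call to move; the robot and the scene stay as the last step left them, time stands still between calls to the robot, and variables do not carry over. Pictures are saved under pics/ and viewed, at most 10 in all, crops included, and the job is handed in when it is done.

Besides the shell and the picture viewer there is one more tool, called after "Request:" by a JSON object that holds its "op" and its "data", one argument or row to a line. send_rows: Moves the arm, as the interface text tells. Its arguments: {"type":"object","properties":{"deltas":{"type":"array"},"squeeze":{"type":"number"}},"required":["deltas"]}

```bash
mkdir -p pics; python3 - <<'E'
from rig import ctrl,eyes
import cv2
s=ctrl.state();print(s['time'],s['ee_pos'],s['tool_rot'],s['gripper_width'])
for n in("scene","top"):
    f=eyes.grab_frame(n);cv2.imwrite(f'pics/{n}0.png',f['pixels'][:,:,::-1]);print(f['rvec'],f['tvec'],f['intrinsics'])
E
```

```text
0.0 [ 286.47120452 -582.95502015  230.43318992] [-7.56260674e-04  9.74032976e-01  2.26404808e-01 -2.28487954e-04] 85.54824105264863
[ 2.28733204 -0.96549574  0.32926992] [-314.7115965   454.1342889   703.53020391] [[474.66044826   0.         320.34673196]
 [  0.         474.66044826 245.72374403]
 [  0.           0.           1.        ]]
[ 2.16057401 -2.19176153  0.17986696] [132.98374121 612.43726691 859.20920908] [[528.9180341    0.         329.27168198]
 [  0.         528.9180341  234.72757303]
 [  0.           0.           1.        ]]
```

View pics/top0.png

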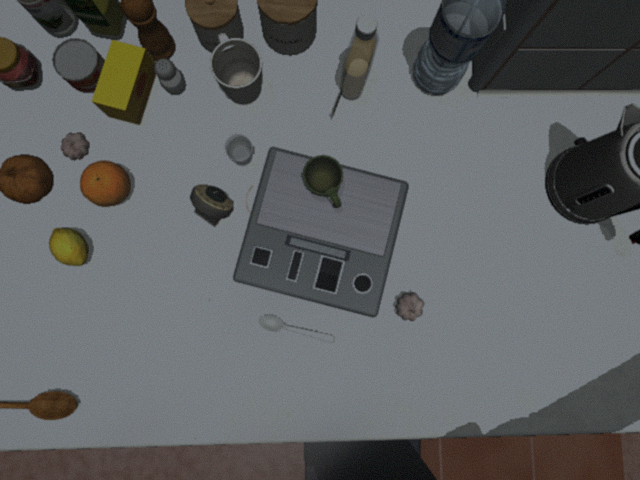

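View pics/scene0.png

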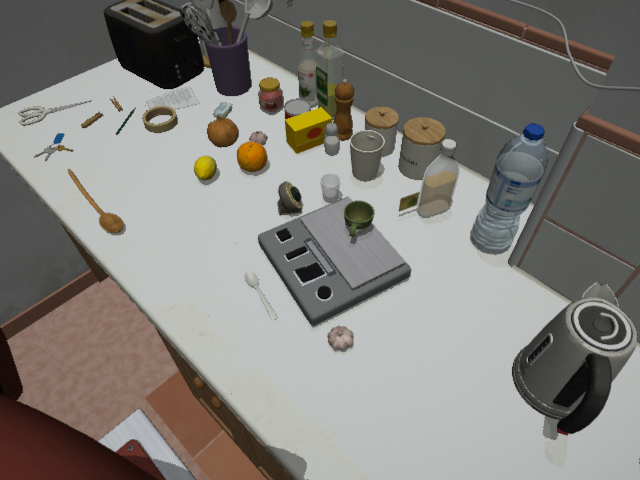

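Left to right the controls are square (261,257), bar (295,265), rocker (329,274) and round (362,283). I'll enlarge the top view to measure them.

```bash
python3 - <<'E'
import cv2
a=cv2.imread('pics/top0.png')[140:330,225:425]
cv2.imwrite('pics/c0.png',cv2.resize(a,None,fx=3.15,fy=3.15,interpolation=cv2.INTER_CUBIC)[:598])
E
```

```text
(no output)
```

View pics/c0.png

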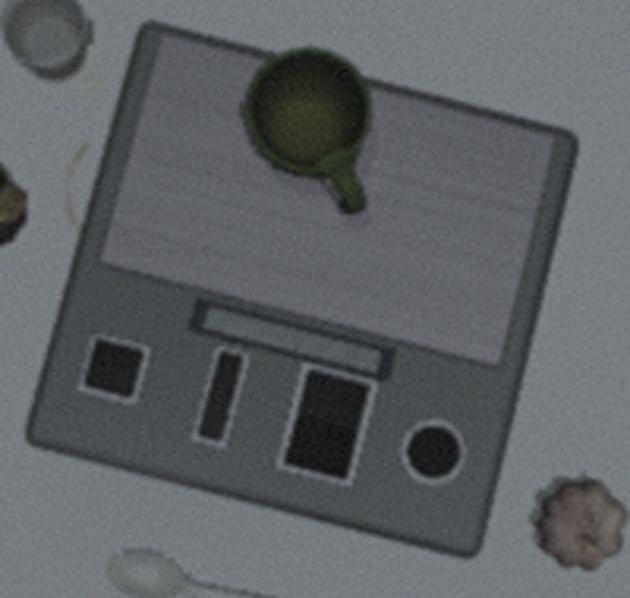

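Crop pixels: square (116,369), bar (219,395), rocker frame (329,423), round (433,451). Body corners are about (142,21), (581,133), (477,558) and (27,443).

```bash
cat >h.py <<'E'
import numpy as np,cv2
from scipy.spatial.transform import Rotation as R
def ray(f,uv,z):
    Rm=cv2.Rodrigues(np.array(f['rvec']))[0];t=np.array(f['tvec']).ravel()
    d=Rm.T@np.linalg.inv(f['intrinsics'])@np.array([*uv,1.]);c=-Rm.T@t
    return c+d*(z-c[2])/d[2]
E
python3 - <<'E'
from h import *
from rig import eyes,ctrl
f=eyes.grab_frame("top")
P=[(116,369,46),(219,395,46),(329,423,42),(433,451,46),(142,21,38),(581,133,38),(477,558,38),(27,443,38)]
W=np.array([ray(f,(225+a/3.15,140+b/3.15),z)[:2] for a,b,z in P])
L=np.array([(-70,87),(-70,29),(-70,-29),(-70,-87),(120,125),(120,-125),(-120,-125),(-120,125)],float)
for sel in (range(8),range(4)):
    sel=list(sel);w=W[sel];l=L[sel];wm=w.mean(0);lm=l.mean(0)
    z=((w-wm)@[1,1j])@np.conj((l-lm)@[1,1j]);th=np.angle(z)
    M=np.array([[np.cos(th),-np.sin(th)],[np.sin(th),np.cos(th)]])
    o=wm-M@lm
    print(th,np.degrees(th),o,abs(z)/((l-lm)**2).sum());print((L@M.T+o-W).round(1).tolist())
    for n,p in dict(press=(-90,-29),rocker=(-70,-29),unit=(-70,-87),zero=(-70,29)).items(): print(n,M@p+o)
s=ctrl.state();print(R.from_quat(np.roll(s['tool_rot'],-1)).as_matrix().round(3))
E
```

```text
-0.26579615038369253 -15.228997627810118 [621.64122403 135.42481288] 0.9853711585391294
[[0.0, 0.8], [-0.8, -1.3], [-0.7, 0.5], [-0.2, -1.1], [3.0, 1.2], [1.3, -1.6], [-2.1, -1.9], [-0.5, 3.3]]
press [527.18404443 131.08416522]
rocker [546.48171795 125.83061434]
unit [531.24642041  69.86736114]
zero [561.71701549 181.79386754]
-0.26671017914883244 -15.28136761840619 [622.03213888 135.61008949] 0.9929859876717803
[[0.5, 1.1], [-0.4, -1.0], [-0.3, 0.8], [0.1, -0.8], [3.4, 1.3], [1.6, -1.5], [-1.8, -1.6], [0.0, 3.6]]
press [527.57103126 131.35578021]
rocker [546.86389482 126.08459291]
unit [531.57745163  70.13528858]
zero [562.15033801 182.03389723]
[[ 0.897  0.441 -0.001]
 [ 0.441 -0.897  0.001]
 [-0.    -0.001 -1.   ]]
```

Request:
{"op": "send_rows", "data": {
  "deltas": [
    [1,3.0,-3.0,0,4],
    [1,6.5,-6.5,0,8],
    [1,10,-10,0,12],
    [1,14,-14,0,16],
    [1,18,-18,0,20],
    [1,22,-22,0,25],
    [1,26,-26,0,30],
    [1,30,-30,0,35],
    [1,34,-34,0,41.4],
    [1,34,-34,0,41.4]
  ],
  "squeeze": 30
}}

```text
time: 1.4
ee_pos: [443.0, -123.9, 231.5]
tool_rot: [-0.0, 0.992, -0.13, 0.0]
wrist_force: [-0.3, -0.7, 0.1]
gripper_width: -0.0
grasp_force: 0.0
```

```bash
cat >>h.py <<'E'
def delta(p):
    from rig import ctrl
    s=ctrl.state();m=R.from_quat(np.roll(s['tool_rot'],-1)).as_matrix()
    x=m[:,0];print(s['time'],s['ee_pos'].round(1),'yaw',np.degrees(np.arctan2(x[1],x[0])),'tilt',m[:,2].round(4),'F',s['wrist_force'].round(2),s['gripper_width'])
    print('cm',(m.T@(np.array(p)-s['ee_pos'])/10).round(2))
E
python3 -c "
from h import *
delta((527.4,131.2,100))"
```

```text
1.4 [ 443.  -123.9  231.5] yaw -14.912776118343183 tilt [ 5.e-04  6.e-04 -1.e+00] F [-0.33 -0.75  0.14] -0.0022400317679910275
cm [  1.59 -26.81  13.17]
```

Request:
{"op": "send_rows", "data": {
  "deltas": [
    [1,0.5,-5,2,0],
    [1,1.0,-10,4,0],
    [1,1.5,-15,7,0],
    [1,1.6,-20,9,0],
    [1,1.6,-25,11,0],
    [1,1.6,-26.8,13.1,0],
    [1,1.6,-26.8,13.1,0],
    [1,1.6,-26.8,13.1,0]
  ]
}}

```text
time: 2.4
ee_pos: [528.0, 124.5, 100.7]
tool_rot: [0.0, 0.991, -0.133, 0.0]
wrist_force: [0.7, 0.9, 0.4]
gripper_width: -0.1
grasp_force: 0.0
```

```bash
python3 -c "
from h import *
from rig import eyes
delta((527.4,131.2,100))
a=eyes.grab_frame('top')['pixels'][140:330,225:425,::-1]
b=eyes.grab_frame('scene')['pixels'][180:340,230:430,::-1]
c=np.vstack([a,b]);cv2.imwrite('pics/c1.png',np.hstack([cv2.resize(a,(400,380),interpolation=2),cv2.resize(b,(400,380),interpolation=2)]))"
```

```text
2.4 [528.  124.5 100.7] yaw -15.29850001024435 tilt [ 0.e+00 -7.e-04 -1.e+00] F [0.66 0.92 0.42] -0.06936510406630082
cm [-0.23 -0.63  0.07]
```

View pics/c1.png

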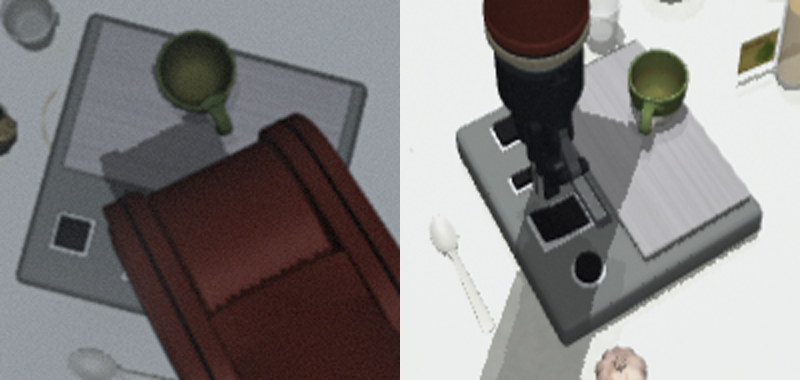

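The closed fingertips show at scene pixel ≈(304,262), above the rocker centred at (310,273); the round key is at (324,293). I'll check the measured TCP and control estimates against these.

```bash
python3 -c "
from h import *
from rig import eyes
f=eyes.grab_frame('scene')
print(cv2.projectPoints(np.array([[528,124.5,100.7],[546.7,126,44],[531.4,70,50.]]),np.array(f['rvec']),np.array(f['tvec']),np.array(f['intrinsics']),None)[0].round(1))
delta((527.4,131.2,62))
"
```

```text
[[[302.3 261. ]]

 [[309.6 272.3]]

 [[324.  291. ]]]
2.55 [528.3 124.7 101.3] yaw -15.33736650460877 tilt [ 1.4e-03 -5.0e-04 -1.0e+00] F [-0.46 -0.17  0.16] -0.08834925440338262
cm [-0.26 -0.6   3.92]
```

Request:
{"op": "send_rows", "data": {
  "deltas": [
    [1,-0.2,-0.6,1.5,0],
    [1,-0.2,-0.6,3.5,0],
    [1,-0.2,-0.6,4.2,0],
    [1,-0.2,-0.6,4.6,0],
    [1,-0.2,-0.6,4.9,0],
    [1,-0.2,-0.6,5.2,0],
    [1,-0.2,-0.6,5.4,0],
    [1,-0.2,-0.6,5.5,0],
    [1,-0.2,-0.6,5.5,0]
  ]
}}

```text
time: 3.68
ee_pos: [527.5, 132.7, 46.0]
tool_rot: [0.0, 0.991, -0.132, 0.0]
wrist_force: [-4.2, -0.1, 9.5]
gripper_width: -0.3
grasp_force: 4.2
```

```bash
python3 -c "
from h import *
delta((527.4,131.2,46))"
```

```text
3.675 [527.5 132.7  46. ] yaw -15.223173565656593 tilt [ 4.e-04 -1.e-04 -1.e+00] F [-4.21 -0.1   9.46] -0.262945269594731
cm [0.03 0.14 0.  ]
```

Request:
{"op": "send_rows", "data": {
  "deltas": [
    [1,0,0.1,0.1,0],
    [1,0,0.1,0.15,0],
    [1,0,0.1,0.15,0]
  ]
}}

```text
time: 4.05
ee_pos: [527.5, 132.7, 45.9]
tool_rot: [-0.0, 0.991, -0.132, 0.001]
wrist_force: [-9.1, 0.5, 20.8]
gripper_width: -0.2
grasp_force: 10.5
```

Request:
{"op": "send_rows", "data": {
  "deltas": [
    [1,0,0,-1,0],
    [1,0,0,-4,0],
    [1,0,0,-4,0]
  ]
}}

```text
time: 4.42
ee_pos: [528.8, 131.8, 86.1]
tool_rot: [-0.001, 0.991, -0.133, 0.002]
wrist_force: [0.2, -0.0, -0.6]
gripper_width: -0.5
grasp_force: 0.0
```

```bash
python3 -c "
from h import *
from rig import eyes
delta((531.4,70,80))
b=eyes.grab_frame('scene')['pixels'][220:330,250:370,::-1]
cv2.imwrite('pics/c2.png',cv2.resize(b,None,fx=5,fy=5,interpolation=2))"
```

```text
4.425 [528.8 131.8  86.1] yaw -15.243995278175868 tilt [ 4.2e-03  6.0e-04 -1.0e+00] F [ 0.22 -0.04 -0.61] -0.49882251329947985
cm [1.88 5.9  0.61]
```

View pics/c2.png

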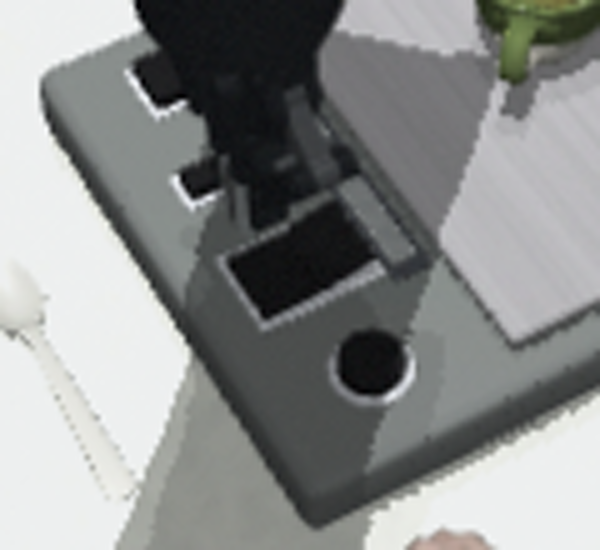

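The near end of the rocker is now flat in its frame and the far edge is raised (crop ≈(365,265)), and it stopped hard at z 45.9. Next is the round key at crop ≈(373,362).

Request:
{"op": "send_rows", "data": {
  "deltas": [
    [1,0.9,3,0,0],
    [1,1.9,5.9,0,0],
    [1,1.9,5.9,0,0],
    [1,1.9,5.9,2,0],
    [1,1.9,5.9,2.8,0],
    [1,1.9,5.9,3.3,0],
    [1,1.9,5.9,3.7,0],
    [1,1.9,5.9,4.0,0],
    [1,1.9,5.9,4.1,0],
    [1,1.9,5.9,4.15,0]
  ]
}}

```text
time: 5.72
ee_pos: [530.0, 70.1, 44.8]
tool_rot: [0.0, 0.991, -0.132, 0.0]
wrist_force: [-14.8, -1.1, 33.3]
gripper_width: 0.0
grasp_force: 17.0
```

```bash
python3 -c "
from h import *
delta((531.4,70,45))"
```

```text
5.725 [530.   70.1  44.8] yaw -15.211647523778726 tilt [ 4.e-04 -8.e-04 -1.e+00] F [-14.81  -1.14  33.31] 0.03189822565350725
cm [ 0.13 -0.03 -0.02]
```

Request:
{"op": "send_rows", "data": {
  "deltas": [
    [1,0,0,-1,0],
    [1,0,0,-4,0],
    [1,0,0,-4,0],
    [1,0,0,-4,0]
  ]
}}

```text
time: 6.22
ee_pos: [529.9, 69.4, 82.2]
tool_rot: [0.0, 0.991, -0.133, 0.0]
wrist_force: [0.2, 0.3, 0.1]
gripper_width: 0.1
grasp_force: 0.0
```

```bash
python3 -c "
from h import *
from rig import eyes
delta((562,182,45))
b=eyes.grab_frame('scene')['pixels'][220:330,250:370,::-1]
cv2.imwrite('pics/c3.png',cv2.resize(b,None,fx=5,fy=5,interpolation=2))"
```

```text
6.225 [529.9  69.4  82.2] yaw -15.237010868320233 tilt [ 2.e-04 -1.e-04 -1.e+00] F [0.19 0.29 0.11] 0.1223120083504902
cm [  0.13 -11.71   3.71]
```

View pics/c3.png

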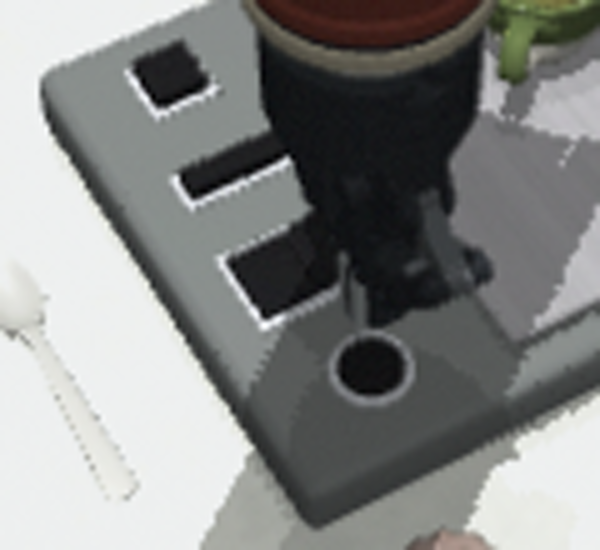

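The round key (crop (371,367)) now sits low with an even bezel ring, so it is latched. Next is the bar key.

Request:
{"op": "send_rows", "data": {
  "deltas": [
    [1,0.1,-4,0,0],
    [1,0.1,-8,0,0],
    [1,0.1,-11.6,0,0],
    [1,0.1,-11.7,0,0],
    [1,0.1,-11.7,1.5,0],
    [1,0.1,-11.7,2.8,0],
    [1,0.1,-11.7,3.3,0],
    [1,0.1,-11.7,3.6,0],
    [1,0.1,-11.7,3.75,0],
    [1,0.1,-11.7,3.8,0]
  ]
}}

```text
time: 7.52
ee_pos: [561.7, 181.6, 45.1]
tool_rot: [0.0, 0.991, -0.133, 0.0]
wrist_force: [-5.8, -4.1, 11.9]
gripper_width: 0.1
grasp_force: 5.7
```

```bash
python3 -c "
from h import *
delta((562,182,45))"
```

```text
7.525 [561.7 181.6  45.1] yaw -15.256490102091728 tilt [ 1.e-04 -1.e-03 -1.e+00] F [-5.83 -4.14 11.87] 0.08082477644538474
cm [ 0.02 -0.05  0.01]
```

Request:
{"op": "send_rows", "data": {
  "deltas": [
    [1,0,0,0.1,0],
    [1,0,0,0.1,0],
    [1,0,0,0.1,0]
  ]
}}

```text
time: 7.9
ee_pos: [561.7, 181.6, 44.9]
tool_rot: [0.001, 0.991, -0.133, 0.0]
wrist_force: [-8.0, -6.1, 17.2]
gripper_width: -0.1
grasp_force: 8.6
```

Request:
{"op": "send_rows", "data": {
  "deltas": [
    [1,0,0,-1,0],
    [1,0,0,-4,0],
    [1,0,0,-8,0],
    [1,0,0,-12,0],
    [1,-4,2,-14,0],
    [1,-8,6,-14,0],
    [1,-9,12,-14,0],
    [1,-9,18,-14,0],
    [1,-9,24,-14,0],
    [1,-9,24,-14,0]
  ]
}}

```text
time: 9.15
ee_pos: [410.9, -29.5, 183.7]
tool_rot: [0.0, 0.991, -0.136, 0.001]
wrist_force: [-0.0, 0.7, 0.3]
gripper_width: -0.2
grasp_force: 0.0
```

```bash
python3 -c "
from h import *
from rig import eyes
delta((562,182,45))
a=eyes.grab_frame('top')['pixels'][140:330,185:425,::-1]
b=eyes.grab_frame('scene')['pixels'][170:350,230:430,::-1]
cv2.imwrite('pics/c4.png',np.hstack([cv2.resize(a,(400,317),interpolation=2),cv2.resize(b,(352,317),interpolation=2)]))"
```

```text
9.15 [410.9 -29.5 183.7] yaw -15.601135731697681 tilt [ 0.0012 -0.001  -1.    ] F [-0.02  0.69  0.27] -0.1976893501145819
cm [  8.85 -24.45  13.87]
```

View pics/c4.png

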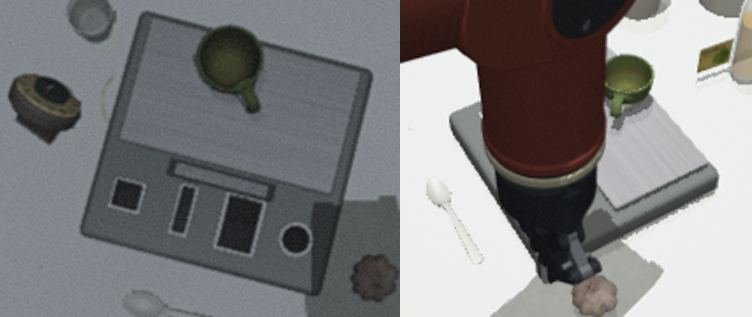

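The scale, cup, timer, glass, spoon and garlic are all where they were. The four controls are in view at left-pane pixels (127,195), (183,209), (240,223) and (296,239), and the hand is clear.

Request:
{"op": "send_rows", "data": {
  "deltas": [
    [1,0,0,0,0],
    [1,0,0,0,0]
  ]
}}

```text
time: 9.5
ee_pos: [412.1, -24.6, 183.3]
tool_rot: [-0.0, 0.991, -0.131, 0.0]
wrist_force: [0.6, -0.5, 0.5]
gripper_width: 0.3
grasp_force: 0.0
```

```bash
python3 -c "
from rig import order
print(order.job_done())"
```

```text
the job is handed in; nothing more can be done
None
```

I tipped the power rocker over, pushed the round unit key down to its stop, then pressed and released the zero key, in that order; the square key, the cup and the things around the scale were left alone, the hand finished clear, and the job was handed in at about 9.5 s (no verdict came back).

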